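Show the top printing block to the inspection camera

TASK

Lift the topmost oblong printing block off its pile and hold it up to the inspection camera: carved face (its underside) squarely towards the lens and about 10 cm from it, centred on it, with the block's long sides parallel to the long sides of the camera head (either end first will do). Finish while still holding it there, steady in the air; leave the other blocks of both piles, the camera and the other things on the bench as they are.

Things in the scene. Friction and masses are not known exactly. Their poses are not given: they have to be found in the camera images.
- block_center (a point): centre of the oblong printing block to show, the topmost of a pile of three alike in a low open plywood tray (tray 112 x 74 mm, rim 20 mm above the bench). Each block is a pale wooden mount with a dark lino sheet under it, 88 (its x) x 50 (its y) x 24 mm (its z), about 0.11 kg. Its z axis points out of the plain wooden back (up while it lies in the pile); the carved face is the opposite one, 12 mm from this point.
- under_center (a point): centre of the like block just beneath it (88 x 50 x 24 mm, same axes), which stays in the pile.
- square_center (a point): centre of the top block of the other pile, of three square blocks 60 x 60 x 24 mm in a tray 84 x 84 mm of the same kind; these stay.
- lens (a point): centre of the lens glass of the inspection camera, a black box head 86 (its x) x 60 (its y) mm in a dark steel yoke on a foot 96 x 96 mm, about 0.11 m high in all. Its z axis is the viewing direction, out of the lens: upward, leaning 0.2 to 0.55 rad from vertical, mostly towards the robot. Its x axis runs along the head's long sides. The stand is fixed; the head sits on a stiff hinge 40 mm behind this point and stays as it is unless pushed.
- brayer: ink roller with wooden handle, 179 x 107 x 35 mm, lying on the bench; bystander.
- cork_block: cork sanding block, 55 x 95 x 35 mm; bystander.
- loupe: black stand magnifier, 35 mm across, 32 mm high; bystander.
- lino_cutter: cutter with round wooden handle, 27 x 93 x 26 mm, lying down; bystander.
- ink_pot: round pot with screw lid, 60 mm across, 50 mm high; bystander.
- clip: black foldback clip, 32 x 70 x 15 mm, lying down; bystander.
Not all that is in view belongs to the job. Leave any green look-alike of the part that bears block_center alone.

How it is judged:
By the outcome, as a careful person would: the job done as asked, in the order asked, and still so for the second after the job is handed in, while the arm keeps its last pose, push and grip.
It also fails if it takes over 40 s, if anything falls off the work surface, if the arm or the gripper's body presses on something with over 40 N, if the wrist force passes 120 N, or if a joint passes its speed limit or range.

ROBOT

A 6-joint arm with a two-finger parallel gripper is mounted at the origin on a cart in front of the work surface, level with it; the furniture and walls round the work are solid. World frame = base frame: x ahead of the robot, y to its left, z up, the work surface at z = 0. Lengths are in m, angles in rad, forces in N, time in s.
With the tool pointing down it reaches from about 0.425 to 1.125 m from the base axis. Payload 14.9 kg.
Tool frame: the origin (TCP) lies at the very end of the fingers, on their centre line; the grasp point (between the pads) lies 19 mm behind it (ctrl.grasp_offset is the distance from the TCP to the grasp point, in m); z points along the fingers, y is the line along which they close (so a half turn about z gives the same grasp; the last joint's range is limited). The gripper opens to 91 mm and grips with 3 to 60 N. Pads are 32 mm wide; open, the fingers measure 118 mm over their backs; the gripper's body (76 mm by 178 mm) begins 60 mm behind the grasp point.
Start: joints at [-1.271, 0.379, 1.734, -0, 1.028, -0.033], TCP at [0.229, -0.662, 0.214] pointing down, gripper open.
Joint ranges: [-2.77, 2.77], [-0.74, 2.19], [0, 2.66], [-1.06, 4.2], [0.31, 2.87], [-3.08, 3.08]. Speed limits (rad/s): [1.89, 1.89, 2.39, 3.14, 3.14, 3.14].

INTERFACE

Orientations are given as a unit quaternion [w, x, y, z].
In Python, from station import ctrl, optics gives the robot as it stands.
- The arm moves only by the shell command python3 -m handwheel 'ROWS'. ROWS is JSON, a list of rows, each an object with "dp": the shift along the tool's x, y, z scaled (see below), a list of three; "turn": the turn about the tool's z scaled (see below); "gripper": the closure, from -1 (fully open) to 1 (shut), so that 0 is half open. A call has 1 to 12 rows; each row is the pose to reach, as a shift and turn from the pose commanded when the call began, along the tool's axes at that moment; what a row does not reach only later rows make up. The controller multiplies each number of a shift by 0.3 m and each number of a turn by 2 rad. A row lasts 1/10 s, in which the tool goes at most 50 mm and 8.59 degrees, less where a joint would pass 70% of its speed; a pose out of reach is approached as far as the arm can. A call with a number of a shift or a turn outside -1 to 1 is refused whole. A call with a gripper value outside its range is refused whole. The fingers move at their own pace and stop on an object; the grip force is fixed at half the most. Time passes only in rows, so rows that repeat a pose let the fingers close. It gives the time, the measured TCP pose, the force, the opening and the grip force at its end, in the units of the state.
- ctrl.get_obs(): the state, without advancing time (a new reading comes with each control period).
- optics.get_image(name): name is "scene" or "top"; returns a dict with "color" (400x640x3 uint8, blue, green, red), "depth" (400x640 float32, m along the optical axis (not along the pixel's ray), 0 where there is no reading), "vfov" (degrees; the focal length in pixels is half the picture's height over the tangent of half this angle, whatever the lens; pixels are square), "cx", "cy" (the principal point, pixels), "T" (4x4, takes a point from camera to world coordinates). Camera axes: x right, y down, z forward; pixel columns grow to the right and rows downward; lengths in m; the calibration is good to about 2 mm. A picture is of the moment at which its call begins.
- ctrl.job_done(): hands the job in; it is judged then, once.
The state is a dict: "clock": time; "joint_pos": joint angles; "dq": joint speeds; "tau": joint torques, N m; "tool_pos": TCP position; "tool_rot": TCP orientation; "ft_force": force on the tool from outside, world axes, zero at the start; "torque": the same for the moment, N m; "finger_gap": finger opening in m; "finger_force": force on a finger pad.
Only numpy, scipy, OpenCV 4.12 (cv2) and the standard library are available. Lean on these libraries where they do the work, as an engineer would, in place of code of your own. Each camera call takes 0.05 s, during which the arm holds its last target. There are 200 camera calls.

## Working session

There is one attempt and no reset: what is moved stays moved. The work goes in short steps, Python scripts to look and compute and a shell command to move; the robot and the scene stay as the last step left them, time stands still between calls to the robot, and variables do not carry over. Pictures are saved under pics/ and viewed, at most 10 in all, crops included, and the job is handed in when it is done.

```bash
mkdir -p pics; ls; cat > h.py <<'E'
import numpy as np, cv2
from station import ctrl, optics
def cam(n):
    d=optics.get_image(n); d['f']=200/np.tan(np.radians(d['vfov'])/2); return d
def cloud(d):
    v,u=np.mgrid[0:400,0:640]; z=d['depth']
    p=np.stack([(u-d['cx'])/d['f']*z,(v-d['cy'])/d['f']*z,z],-1)
    return p@d['T'][:3,:3].T+d['T'][:3,3]
def ray(d,u,v,z):
    r=d['T'][:3,:3]@np.array([(u-d['cx'])/d['f'],(v-d['cy'])/d['f'],1]); o=d['T'][:3,3]
    return o+r*(z-o[2])/r[2]
E
python3 - <<'E'
from h import *
import pickle
for n in ['scene','top']:
    d=cam(n); d['T']=np.array(d['T']); cv2.imwrite(f'pics/{n}0.png',d['color']); pickle.dump(d,open(n+'0.pkl','wb'))
    print(n,d['vfov'],d['cx'],d['cy'],d['T'].round(3).tolist(),{k for k in d})
print(ctrl.get_obs())
E
```

```text
pics
scene 48.79187847279782 317.58488168932615 198.32320180805547 [[-0.773, -0.271, 0.573, -0.136], [-0.634, 0.319, -0.705, 0.708], [0.009, -0.908, -0.419, 0.614], [0.0, 0.0, 0.0, 1.0]] {'vfov', 'depth', 'f', 'T', 'color', 'cx', 'cy'}
top 42.369790037215104 320.91890159720845 200.78446012285914 [[0.0, -0.996, 0.087, 0.419], [-1.0, -0.0, 0.001, -0.176], [-0.001, -0.087, -0.996, 1.723], [0.0, 0.0, 0.0, 1.0]] {'vfov', 'depth', 'f', 'T', 'color', 'cx', 'cy'}
{'clock': 0.1, 'joint_pos': array([-1.27130903e+00,  3.79347086e-01,  1.73468212e+00,  1.55395502e-05,
        1.02847818e+00, -3.32997238e-02]), 'dq': array([ 0.00022162, -0.00154751, -0.00274646, -0.00093786, -0.00172985,
        0.00111711]), 'tau': array([ 1.13188675e-03, -7.65038681e+01, -4.35298240e+01,  6.52786880e-02,
        3.98260751e-02, -6.32967854e-06]), 'tool_pos': array([ 0.22857719, -0.66128501,  0.2133801 ]), 'tool_rot': array([-4.54206857e-04,  9.86189072e-01,  1.65622781e-01, -5.40991524e-05]), 'ft_force': array([0.29952804, 0.39021682, 0.41186132]), 'torque': array([5.10613048e-05, 1.36817156e-02, 1.32870708e-02]), 'finger_force': 0.0, 'finger_gap': 0.09114431375273571}
```

View pics/scene0.png

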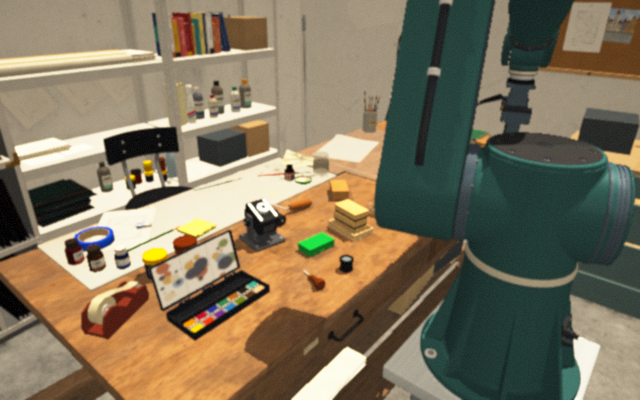

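View pics/top0.png

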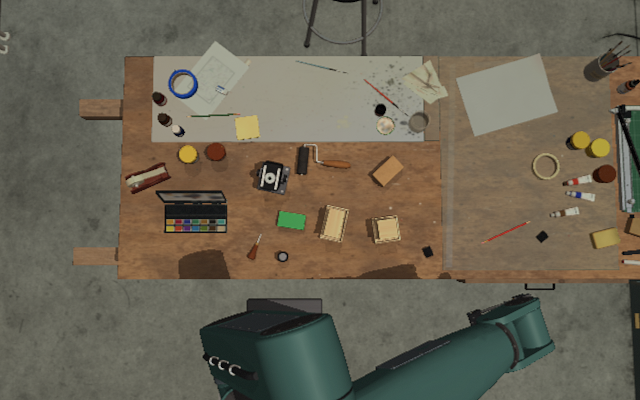

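The top view shows the oblong pile at (334,223), the square pile at (386,229), the inspection camera at (270,177) and a green look-alike at (291,220). The pale oblong pile is the one that fits. I'll confirm it in an enlarged crop and measure.

```bash
python3 - <<'E'
from h import *
import pickle
T=pickle.load(open('top0.pkl','rb'));S=pickle.load(open('scene0.pkl','rb'))
a=cv2.resize(T['color'][150:250,240:410],None,fx=4.6,fy=4.6,interpolation=cv2.INTER_CUBIC)
cv2.imwrite('pics/crop1.png',a[:, :790])
b=cv2.resize(S['color'][185:265,235:385],None,fx=5,fy=5,interpolation=cv2.INTER_CUBIC);cv2.imwrite('pics/crop2.png',b)
P=cloud(T)
for nm,(u0,u1,v0,v1) in dict(obl=(312,356,200,246),sq=(368,404,208,248),cam=(245,298,150,200)).items():
    q=P[v0:v1,u0:u1]; z=q[...,2]; print(nm,'max z',np.percentile(z,[50,90,97,99.5]).round(4))
    zt=np.percentile(z,97)
    m=(np.abs(z-zt)<.008).astype(np.uint8)
    pts=q[m>0]; r=cv2.minAreaRect((pts[:,:2]*1000).astype(np.float32)); print(len(pts),r,np.median(pts,0).round(4))
P2=cloud(S)
m=(P2[...,0]>.3)&(P2[...,0]<.95)
print('bench z scene',np.median(P2[300:310,170:200,2]),'top',np.median(P[245:265,330:380,2]))
E
```

```text
obl max z [0.0036 0.0767 0.081  1.7225]
351 ((493.32574462890625, -214.15646362304688), (49.7305793762207, 86.85223388671875), 76.35852813720703) [ 0.4919 -0.2127  0.077 ]
sq max z [0.0047 0.0772 0.0811 0.0869]
287 ((475.66961669921875, -384.3783874511719), (59.27566909790039, 60.77403259277344), 7.662337303161621) [ 0.4729 -0.3847  0.0771]
cam max z [0.0036 0.1015 0.1103 1.7225]
237 ((650.2431030273438, -13.828285217285156), (57.278839111328125, 59.43801498413086), 78.1291732788086) [ 0.6554 -0.013   0.1075]
bench z scene 0.012529180649659744 top 0.0005323232934549837
```

View pics/crop1.png

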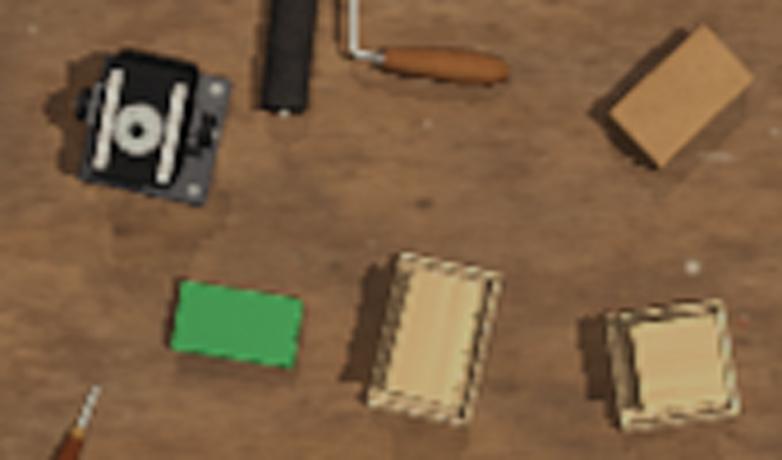

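View pics/crop2.png

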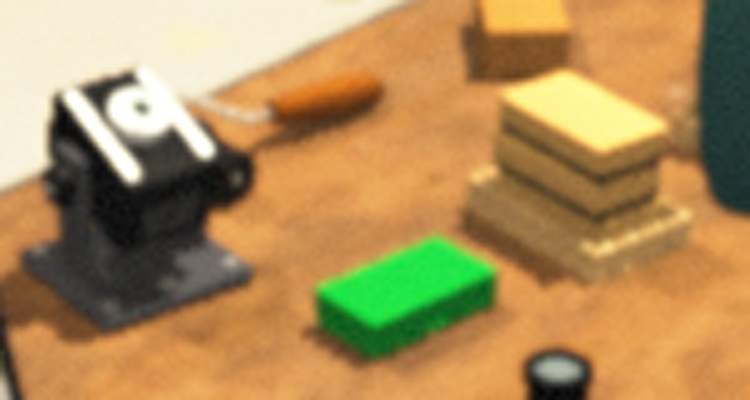

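The crops confirm the pale oblong pile of three, with its plain top at about (334,223) in the top view. Its measured height (77 mm) and 50 x 87 mm outline both fit. The lens is the white ring between two bars on the tilted black head. Next I'll measure the head plane and the bench front edge. The wrist cannot tilt, so the block has to be pitched in the grip.

```bash
python3 - <<'E'
from h import *
import pickle
T=pickle.load(open('top0.pkl','rb'));S=pickle.load(open('scene0.pkl','rb'))
def fit(d,box,nm):
    u0,u1,v0,v1=box; P=cloud(d)[v0:v1,u0:u1].reshape(-1,3); C=d['color'][v0:v1,u0:u1].reshape(-1,3)
    w=(C.min(1)>150)&(P[:,2]>.06)&(P[:,2]<.14)   # white bars + ring
    Q=P[w]; 
    for _ in range(5):
        c=Q.mean(0); n=np.linalg.svd(Q-c)[2][2]; n*=np.sign(n[2]); r=(Q-c)@n; Q=Q[abs(r)<max(.002,2*r.std())]
    print(nm,w.sum(),len(Q),'c',c.round(4),'n',n.round(3),'tilt',np.arccos(n[2]).round(3),'az',np.degrees(np.arctan2(n[1],n[0])).round(1),'rms',r.std().round(4))
    m=(C.min(1)>150).reshape(v1-v0,u1-u0).astype(np.uint8)
    k,l,st,ce=cv2.connectedComponentsWithStats(m)
    for i in range(1,k):
        if st[i,4]>8:
            v,u=np.nonzero(l==i); 
            R=np.c_[(u+u0-d['cx'])/d['f'],(v+v0-d['cy'])/d['f'],np.ones(len(u))]@d['T'][:3,:3].T; o=d['T'][:3,3]
            X=o+R*(((c-o)@n)/(R@n))[:,None]; e=np.linalg.svd(X-X.mean(0),full_matrices=False)
            print('  comp',st[i,4],ce[i].round(1)+[u0,v0],X.mean(0).round(4),'dir',e[2][0].round(3),'sd',(e[1]/len(u)**.5).round(4), 'len',np.ptp((X-X.mean(0))@e[2][0]).round(4))
fit(T,(250,298,155,200),'top'); fit(S,(235,290,190,250),'scene')
P=cloud(T)
for u in (350,400,430): print(u,[(v,*P[v,u].round(3)) for v in range(272,290,2)])
E
```

```text
top 125 124 c [ 0.6357 -0.0116  0.1029] n [-0.398  0.033  0.917] tilt 0.411 az 175.3 rms 0.0056
  comp 37 [262.8 175.9] [0.6395 0.0098 0.1038] dir [-0.897  0.196 -0.397] sd [0.0187 0.0018 0.    ] len 0.0642
  comp 35 [276.6 178.4] [ 0.6319 -0.0339  0.102 ] dir [-0.895  0.205 -0.396] sd [0.0201 0.0017 0.    ] len 0.065
  comp 55 [269.8 177.3] [ 0.6352 -0.0123  0.1027] dir [-0.891  0.225 -0.395] sd [0.0091 0.0077 0.    ] len 0.0313
scene 255 242 c [ 0.6376 -0.0092  0.1014] n [-0.315  0.094  0.944] tilt 0.335 az 163.3 rms 0.0051
  comp 1088 [258.1 201.3] [ 0.6623 -0.0227  0.111 ] dir [-0.195 -0.98   0.033] sd [0.045  0.0281 0.    ] len 0.1977
350 [(272, np.float64(0.333), np.float64(-0.27), np.float64(0.001)), (274, np.float64(0.327), np.float64(-0.27), np.float64(0.002)), (276, np.float64(0.32), np.float64(-0.271), np.float64(-0.005)), (278, np.float64(0.313), np.float64(-0.27), np.float64(-0.0)), (280, np.float64(0.251), np.float64(-0.317), np.float64(-0.859)), (282, np.float64(0.241), np.float64(-0.318), np.float64(-0.867)), (284, np.float64(0.231), np.float64(-0.317), np.float64(-0.
[... 625 characters left out ...]
, np.float64(-0.566), np.float64(-0.872)), (288, np.float64(0.211), np.float64(-0.565), np.float64(-0.867))]
430 [(272, np.float64(0.333), np.float64(-0.535), np.float64(0.002)), (274, np.float64(0.327), np.float64(-0.534), np.float64(0.005)), (276, np.float64(0.32), np.float64(-0.535), np.float64(0.001)), (278, np.float64(0.313), np.float64(-0.536), np.float64(-0.005)), (280, np.float64(0.251), np.float64(-0.714), np.float64(-0.861)), (282, np.float64(0.242), np.float64(-0.71), np.float64(-0.843)), (284, np.float64(0.232), np.float64(-0.711), np.float64(-0.85)), (286, np.float64(0.223), np.float64(-0.71), np.float64(-0.847)), (288, np.float64(0.212), np.float64(-0.713), np.float64(-0.861))]
```

```bash
python3 - <<'E'
from h import *
import pickle
T=pickle.load(open('top0.pkl','rb'));S=pickle.load(open('scene0.pkl','rb'))
F={}
for nm,d,(u0,u1,v0,v1),th in (('t',T,(250,298,155,200),130),('s',S,(243,283,194,226),150)):
    P=cloud(d)[v0:v1,u0:u1]; C=d['color'][v0:v1,u0:u1]
    m=((C.min(-1)>th)&(P[...,2]>.05)&(P[...,2]<.16)).astype(np.uint8)
    k,l,st,ce=cv2.connectedComponentsWithStats(m,connectivity=4)
    for i in range(1,k):
        if st[i,4]>15:
            v,u=np.nonzero(l==i); w=C[v,u].min(-1)-100.
            c=np.array([(u*w).sum(),(v*w).sum()])/w.sum(); A=np.c_[u,v]-c; e=np.linalg.eigh((A*w[:,None]).T@A)[1][:,1]
            print(nm,st[i,4],(c+[u0,v0]).round(2),e.round(3)); F.setdefault(nm,[]).append((st[i,4],c+[u0,v0],e))
    # hull of white: all points plane fit
    hull=cv2.convexHull(np.argwhere(m)[:,::-1].astype(np.int32)); M=np.zeros_like(m); cv2.fillConvexPoly(M,hull,1)
    Q=P[M>0]; Q=Q[(Q[:,2]>.06)&(Q[:,2]<.15)]
    F['Q'+nm]=Q
def pf(Q):
    for _ in range(6):
        c=Q.mean(0); n=np.linalg.svd(Q-c)[2][2]; n*=np.sign(n[2]); r=(Q-c)@n; Q=Q[abs(r)<2.5*r.std()]
    print(len(Q),c.round(4),n.round(3),'tilt',np.arccos(n[2]).round(3),'az',np.degrees(np.arctan2(n[1],n[0])).round(1),r.std().round(4))
pf(F['Qt']);pf(F['Qs']);pf(np.r_[F['Qt'],F['Qs']])
def rd(d,p): r=d['T'][:3,:3]@np.array([(p[0]-d['cx'])/d['f'],(p[1]-d['cy'])/d['f'],1]); return r/np.linalg.norm(r)
# match by left-right order
t=sorted(F['t'],key=lambda a:a[1][0]); s=sorted(F['s'],key=lambda a:a[1][0])
if len(t)==3==len(s):
  for a,b in zip(t,s):
    ra,rb=rd(T,a[1]),rd(S,b[1]); oa,ob=T['T'][:3,3],S['T'][:3,3]
    x=np.linalg.lstsq(np.c_[ra,-rb],ob-oa,rcond=None)[0]; p,q=oa+x[0]*ra,ob+x[1]*rb
    na=np.cross(ra,rd(T,a[1]+a[2]*8)); nb=np.cross(rb,rd(S,b[1]+b[2]*8)); g=np.cross(na,nb); g/=np.linalg.norm(g); g*=np.sign(g[0])
    print('pt',((p+q)/2).round(4),'miss',np.linalg.norm(p-q).round(4),'dir',g.round(3),'pitch',np.arcsin(g[2]).round(3),'yaw',np.degrees(np.arctan2(g[1],g[0])).round(1))
E
```

```text
t 117 [266.75 176.51] [0.168 0.986]
t 51 [276.78 178.68] [-0.181  0.983]
s 167 [265.55 207.25] [-0.879 -0.477]
s 87 [254.91 211.34] [0.614 0.79 ]
359 [ 0.6366 -0.0126  0.1001] [-0.355  0.007  0.935] tilt 0.363 az 178.9 0.0056
489 [ 0.6397 -0.0053  0.0979] [-0.279  0.219  0.935] tilt 0.363 az 141.9 0.0058
844 [ 0.6382 -0.0087  0.0989] [-0.31   0.149  0.939] tilt 0.351 az 154.4 0.0059
```

```bash
python3 - <<'E'
from h import *
import pickle
T=pickle.load(open('top0.pkl','rb'));S=pickle.load(open('scene0.pkl','rb'))
def comps(d,box,th):
    u0,u1,v0,v1=box; k=6
    g=cv2.resize(d['color'].min(-1)[v0:v1,u0:u1],None,fx=k,fy=k,interpolation=cv2.INTER_CUBIC)
    z=cv2.resize(cloud(d)[v0:v1,u0:u1,2],None,fx=k,fy=k,interpolation=cv2.INTER_NEAREST)
    m=((g>th)&(z>.05)&(z<.16)).astype(np.uint8); n,l,st,_=cv2.connectedComponentsWithStats(m,connectivity=4); o=[]
    for i in range(1,n):
        if st[i,4]>300:
            v,u=np.nonzero(l==i); c=np.array([u.mean(),v.mean()]); e=np.linalg.svd(np.c_[u,v]-c,full_matrices=False)[2][0]
            o.append(((c+.5)/k-.5+[u0,v0],e*np.sign(e[1]),st[i,4]))
    return sorted(o,key=lambda a:a[0][0])
t=s=[]
for th in range(140,235,10):
    a=comps(T,(250,298,155,200),th); b=comps(S,(243,283,194,226),th)
    if len(a)==3 and not len(t): t=a
    if len(b)==3 and not len(s): s=b
    print(th,len(a),[x[2] for x in b])
for q in (t,s): print([(x[0].round(1),x[1].round(3),x[2]) for x in q])
def rd(d,p): r=d['T'][:3,:3]@np.array([(p[0]-d['cx'])/d['f'],(p[1]-d['cy'])/d['f'],1]); return r/np.linalg.norm(r)
for a,b in zip(t,s):
    ra,rb=rd(T,a[0]),rd(S,b[0]); oa,ob=T['T'][:3,3],S['T'][:3,3]
    x=np.linalg.lstsq(np.c_[ra,-rb],ob-oa,rcond=None)[0]; p,q=oa+x[0]*ra,ob+x[1]*rb
    na=np.cross(ra,rd(T,a[0]+a[1]*8)); nb=np.cross(rb,rd(S,b[0]+b[1]*8)); g=np.cross(na,nb); g/=np.linalg.norm(g); g*=np.sign(g[0])
    print('pt',((p+q)/2).round(4),'miss',np.linalg.norm(p-q).round(4),'pitch',np.arcsin(g[2]).round(3),'yaw',np.degrees(np.arctan2(g[1],g[0])).round(1))
E
```

```text
140 2 [np.int32(3352), np.int32(6211)]
150 3 [np.int32(3173), np.int32(5963)]
160 3 [np.int32(2993), np.int32(5743)]
170 2 [np.int32(2829), np.int32(5531)]
180 0 [np.int32(2658), np.int32(5310)]
190 0 [np.int32(2487), np.int32(5075)]
200 0 [np.int32(2312), np.int32(4829)]
210 0 [np.int32(2139), np.int32(4555)]
220 0 [np.int32(1940), np.int32(4240)]
230 0 [np.int32(1725), np.int32(3868)]
[(array([263. , 175.4]), array([-0.174,  0.985]), np.int32(1229)), (array([269.6, 177.4]), array([-0.113,  0.994]), np.int32(1864)), (array([276.8, 178.7]), array([-0.182,  0.983]), np.int32(1282))]
[]
```

```bash
python3 - <<'E'
from h import *
import pickle
T=pickle.load(open('top0.pkl','rb'));S=pickle.load(open('scene0.pkl','rb'))
u0,u1,v0,v1=243,283,194,226;k=6
g=cv2.resize(S['color'].min(-1)[v0:v1,u0:u1],None,fx=k,fy=k,interpolation=cv2.INTER_CUBIC)
z=cv2.resize(cloud(S)[v0:v1,u0:u1,2],None,fx=k,fy=k,interpolation=cv2.INTER_NEAREST)
m=((g>180)&(z>.05)&(z<.16)).astype(np.uint8); n,l,st,_=cv2.connectedComponentsWithStats(m,connectivity=4)
pc=lambda X:(X.mean(0),(lambda e:e*np.sign(e[1]))(np.linalg.svd(X-X.mean(0),full_matrices=False)[2][0]))
big=sorted(range(1,n),key=lambda i:-st[i,4])[:2]
L=np.argwhere(l==big[1])[:,::-1].astype(float); cl,el=pc(L); q=np.array([el[1],-el[0]])
w=np.percentile(abs((L-cl)@q),97); B=np.argwhere(l==big[0])[:,::-1].astype(float); s_=(B-cl)@q
hi=np.percentile(s_,99.5); R=B[s_>hi-2.0*w]; cr,er=pc(R); G=B[s_<hi-2.6*w]; cg=(G.min(0)+G.max(0))/2
tr=lambda c:(c+.5)/k-.5+[u0,v0]
print(tr(cl),el,tr(cr),er,tr(cg),'ring bbox',np.ptp(G,0)/k)
def rd(d,p): r=d['T'][:3,:3]@np.array([(p[0]-d['cx'])/d['f'],(p[1]-d['cy'])/d['f'],1]); return r/np.linalg.norm(r)
t=[((263.,175.4),(-.174,.985)),((269.6,177.4),(-.113,.994)),((276.8,178.7),(-.182,.983))]
for a,b in zip(t,[(tr(cl),el),(tr(cg),el),(tr(cr),er)]):
    a=[np.array(x) for x in a]
    ra,rb=rd(T,a[0]),rd(S,b[0]); oa,ob=T['T'][:3,3],S['T'][:3,3]
    x=np.linalg.lstsq(np.c_[ra,-rb],ob-oa,rcond=None)[0]; p,qq=oa+x[0]*ra,ob+x[1]*rb
    na=np.cross(ra,rd(T,a[0]+a[1]*8)); nb=np.cross(rb,rd(S,b[0]+b[1]*8)); gg=np.cross(na,nb); gg/=np.linalg.norm(gg); gg*=np.sign(gg[0])
    print('pt',((p+qq)/2).round(4),'miss',np.linalg.norm(p-qq).round(4),'pitch',np.arcsin(gg[2]).round(3),'yaw',np.degrees(np.arctan2(gg[1],gg[0])).round(1))
E
```

```text
[254.88544018 211.35565588] [0.61312192 0.7899883 ] [269.94324425 207.54628805] [0.64285937 0.76598422] [262.33333333 206.66666667] ring bbox [12.16666667  9.83333333]
pt [0.642  0.0097 0.099 ] miss 0.0003 pitch 0.363 yaw -12.3
pt [ 0.635  -0.0117  0.1068] miss 0.0014 pitch 0.455 yaw -9.1
pt [ 0.6313 -0.0343  0.0971] miss 0.0007 pitch 0.34 yaw -12.2
```

Lens tilt is about 0.36 rad and the long axis (white bars) has yaw −12.3°. The lens is at about (0.636, −0.012, 0.105) and the bench front edge at x≈0.31. The plan is to grasp across the 50 mm, lift, tilt the block in the grip on the bench's front edge, then present it.

```bash
cat > go.py <<'E'
import sys
from h import *
from scipy.spatial.transform import Rotation as R
# usage: go.py x y z yaw_deg(of tool x)
o=ctrl.get_obs(); q=o['tool_rot']; r=R.from_quat([q[1],q[2],q[3],q[0]]).as_matrix()
x,y,z,yaw=map(float,sys.argv[1:5]); d=r.T@(np.array([x,y,z])-o['tool_pos'])
cur=np.arctan2(r[1,0],r[0,0]); t=(cur-np.radians(yaw)+np.pi/2)%np.pi-np.pi/2
print('tcp',o['tool_pos'].round(4),'yaw',np.degrees(cur).round(2),'dp',(d/.3).round(4),'turn',(t/2).round(4),'rows>=',max(np.linalg.norm(d)/.05,abs(np.degrees(t))/8.59).round(1),'q',o['joint_pos'].round(2),'gap',o['finger_gap'].round(4),'F',o['ft_force'].round(1),'t',o['clock'])
E
python3 go.py .36 -.44 .2 0; python3 go.py .4925 -.2135 .15 -13.6
```

```text
Traceback (most recent call last):
  File "go.py", line 8, in <module>
    print('tcp',o['tool_pos'].round(4),'yaw',np.degrees(cur).round(2),'dp',(d/.3).round(4),'turn',(t/2).round(4),'rows>=',max(np.linalg.norm(d)/.05,abs(np.degrees(t))/8.59).round(1),'q',o['joint_pos'].round(2),'gap',o['finger_gap'].round(4),'F',o['ft_force'].round(1),'t',o['clock'])
                                                                                                                                                                                                                        ^^^^^^^^^^^^^^^^^^^^^
AttributeError: 'float' object has no attribute 'round'
Traceback (most recent call last):
  File "go.py", line 8, in <module>
    print('tcp',o['tool_pos'].round(4),'yaw',np.degrees(cur).round(2),'dp',(d/.3).round(4),'turn',(t/2).round(4),'rows>=',max(np.linalg.norm(d)/.05,abs(np.degrees(t))/8.59).round(1),'q',o['joint_pos'].round(2),'gap',o['finger_gap'].round(4),'F',o['ft_force'].round(1),'t',o['clock'])
                                                                                                                                                                                                                        ^^^^^^^^^^^^^^^^^^^^^
AttributeError: 'float' object has no attribute 'round'
```

```bash
sed -i "s/o\['finger_gap'\].round(4)/round(o['finger_gap'],4)/" go.py
python3 go.py .36 -.44 .2 0; python3 go.py .4925 -.2135 .15 -13.6
```

```text
tcp [ 0.2286 -0.6613  0.2134] yaw 19.07 dp [ 0.655  -0.554   0.0451] turn 0.1664 rows>= 5.2 q [-1.27  0.38  1.73  0.    1.03 -0.03] gap 0.0911 F [0.3 0.4 0.4] t 0.1
tcp [ 0.2286 -0.6613  0.2134] yaw 19.07 dp [ 1.3191 -1.1231  0.2124] turn 0.2851 rows>= 10.5 q [-1.27  0.38  1.73  0.    1.03 -0.03] gap 0.0911 F [0.3 0.4 0.4] t 0.1
```

```bash
r='{"dp":[0.66,-0.56,0.1],"turn":0.2,"gripper":-1}'; python3 -m handwheel '[{"dp":[0.66,-0.56,0.1],"turn":0.2,"gripper":-1},{"dp":[0.66,-0.56,0.1],"turn":0.2,"gripper":-1},{"dp":[0.66,-0.56,0.1],"turn":0.2,"gripper":-1},{"dp":[0.66,-0.56,0.1],"turn":0.2,"gripper":-1},{"dp":[0.66,-0.56,0.1],"turn":0.2,"gripper":-1},{"dp":[0.66,-0.56,0.1],"turn":0.2,"gripper":-1},{"dp":[0.66,-0.56,0.1],"turn":0.2,"gripper":-1}]'; python3 go.py .4925 -.2135 .15 -13.6
```

```text
clock: 0.8
tool_pos: [0.3615, -0.4368, 0.1837]
tool_rot: [-0.0, 0.999, -0.032, -0.0]
ft_force: [0.3, -0.1, 1.2]
finger_gap: 0.0913
finger_force: 0.0
tcp [ 0.3615 -0.4368  0.1837] yaw -3.72 dp [ 0.3874 -0.771   0.1125] turn 0.0862 rows>= 5.2 q [-0.92  0.21  2.02 -0.    0.91  0.72] gap 0.0913 F [ 0.3 -0.1  1.2] t 0.8
```

```bash
python3 -m handwheel '[{"dp":[0.387,-0.771,0.12],"turn":0.086,"gripper":-1},{"dp":[0.387,-0.771,0.12],"turn":0.086,"gripper":-1},{"dp":[0.387,-0.771,0.12],"turn":0.086,"gripper":-1},{"dp":[0.387,-0.771,0.12],"turn":0.086,"gripper":-1},{"dp":[0.387,-0.771,0.12],"turn":0.086,"gripper":-1},{"dp":[0.387,-0.771,0.12],"turn":0.086,"gripper":-1},{"dp":[0.387,-0.771,0.12],"turn":0.086,"gripper":-1}]'; python3 go.py .4925 -.2135 .055 -13.6
python3 - <<'E'
from h import *
d=cam('scene'); cv2.imwrite('pics/s1.png',cv2.resize(d['color'][130:260,260:440],None,fx=4,fy=4,interpolation=cv2.INTER_CUBIC))
E
```

```text
clock: 1.5
tool_pos: [0.493, -0.2149, 0.1478]
tool_rot: [0.0, 0.993, -0.118, -0.0]
ft_force: [-0.1, -0.3, 0.3]
finger_gap: 0.0911
finger_force: 0.0
tcp [ 0.493  -0.2149  0.1478] yaw -13.6 dp [-0.0028 -0.0043  0.3092] turn -0.0 rows>= 1.9 q [-0.45  0.22  2.09 -0.    0.83  1.35] gap 0.0911 F [-0.1 -0.3  0.3] t 1.5
```

View pics/s1.png

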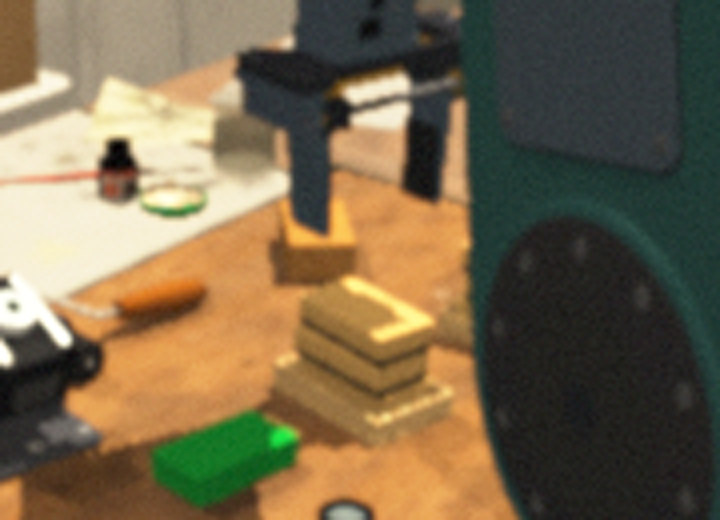

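The picture shows the fingers straddling the pile, at crop (310,200) and (420,180), with the topmost block at crop (365,310). I'll descend so the fingertips stay above the under block, then grip.

```bash
python3 -m handwheel '[{"dp":[0,0,0.15],"turn":0,"gripper":-1},{"dp":[0,0,0.26],"turn":0,"gripper":-1},{"dp":[0,0,0.305],"turn":0,"gripper":-1},{"dp":[0,0,0.305],"turn":0,"gripper":-1},{"dp":[0,0,0.305],"turn":0,"gripper":0.3},{"dp":[0,0,0.305],"turn":0,"gripper":1},{"dp":[0,0,0.305],"turn":0,"gripper":1},{"dp":[0,0,0.305],"turn":0,"gripper":1},{"dp":[0,0,0.305],"turn":0,"gripper":1},{"dp":[0,0,0.305],"turn":0,"gripper":1},{"dp":[0,0,0.305],"turn":0,"gripper":1},{"dp":[0,0,0.305],"turn":0,"gripper":1}]'; python3 go.py .493 -.215 .14 -13.6
```

```text
clock: 2.75
tool_pos: [0.4925, -0.2152, 0.0568]
tool_rot: [0.0, 0.993, -0.119, 0.0]
ft_force: [-1.6, -0.3, 7.7]
finger_gap: 0.0497
finger_force: 30.0
tcp [ 0.4925 -0.2152  0.0568] yaw -13.69 dp [ 0.0016 -0.0011 -0.2775] turn -0.0008 rows>= 1.7 q [-0.46  0.38  2.11 -0.    0.65  1.35] gap 0.0497 F [-1.6 -0.3  7.7] t 2.75
```

```bash
python3 -m handwheel '[{"dp":[0,0,-0.1],"turn":0,"gripper":1},{"dp":[0,0,-0.2],"turn":0,"gripper":1},{"dp":[0,0,-0.35],"turn":0,"gripper":1},{"dp":[0,0,-0.35],"turn":0,"gripper":1}]'; python3 go.py .276 -.40 .06 0
python3 - <<'E'
from h import *
d=cam('top'); P=cloud(d); cv2.imwrite('pics/t1.png',cv2.resize(d['color'][150:290,240:420],None,fx=4,fy=4,interpolation=cv2.INTER_CUBIC))
E
```

```text
clock: 3.15
tool_pos: [0.4949, -0.2163, 0.1664]
tool_rot: [0.001, 0.993, -0.119, 0.004]
ft_force: [0.7, 0.1, -1.1]
finger_gap: 0.0499
finger_force: 30.0
tcp [ 0.4949 -0.2163  0.1664] yaw -13.7 dp [-0.5665  0.7671  0.3519] turn -0.1195 rows>= 6.1 q [-0.46  0.19  2.09  0.    0.86  1.35] gap 0.0499 F [ 0.7  0.1 -1.1] t 3.15
```

View pics/t1.png

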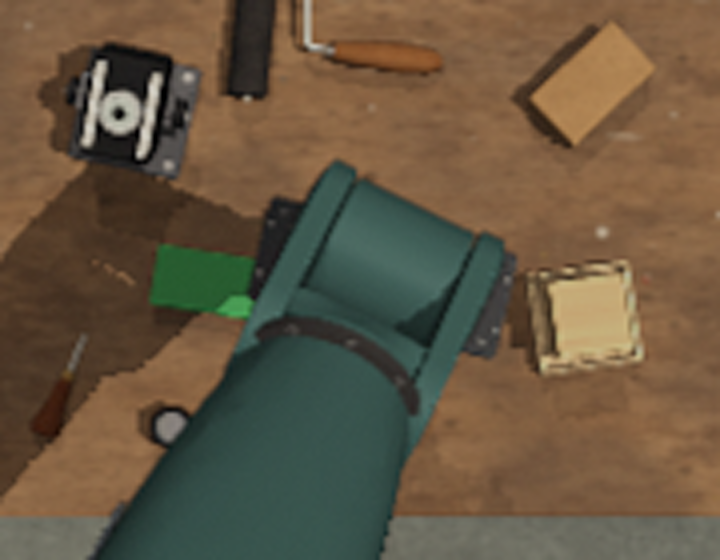

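The arm covers the block in the top view, and the lifted block shows gap 49.9 mm and 30 N. Moving to the bench's front edge, high first.

```bash
python3 -m handwheel '[{"dp":[-0.5665,0.767,0],"turn":-0.1195,"gripper":1},{"dp":[-0.5665,0.767,0],"turn":-0.1195,"gripper":1},{"dp":[-0.5665,0.767,0],"turn":-0.1195,"gripper":1},{"dp":[-0.5665,0.767,0],"turn":-0.1195,"gripper":1},{"dp":[-0.5665,0.767,0],"turn":-0.1195,"gripper":1},{"dp":[-0.5665,0.767,0],"turn":-0.1195,"gripper":1},{"dp":[-0.5665,0.767,0.25],"turn":-0.1195,"gripper":1},{"dp":[-0.5665,0.767,0.25],"turn":-0.1195,"gripper":1},{"dp":[-0.5665,0.767,0.25],"turn":-0.1195,"gripper":1}]'; python3 go.py .276 -.40 .02 0
python3 - <<'E'
from h import *
d=cam('scene');  cv2.imwrite('pics/s2.png',cv2.resize(d['color'][120:400,240:460],None,fx=2.1,fy=2.1,interpolation=cv2.INTER_CUBIC))
E
```

```text
clock: 4.1
tool_pos: [0.2707, -0.3959, 0.0826]
tool_rot: [-0.003, 1.0, -0.0, -0.002]
ft_force: [0.2, 0.8, -0.6]
finger_gap: 0.0501
finger_force: 30.0
tcp [ 0.2707 -0.3959  0.0826] yaw -0.06 dp [0.0185 0.0149 0.2084] turn -0.0005 rows>= 1.3 q [-1.02  0.26  2.22  0.    0.68  0.55] gap 0.0501 F [ 0.2  0.8 -0.6] t 4.1
```

View pics/s2.png

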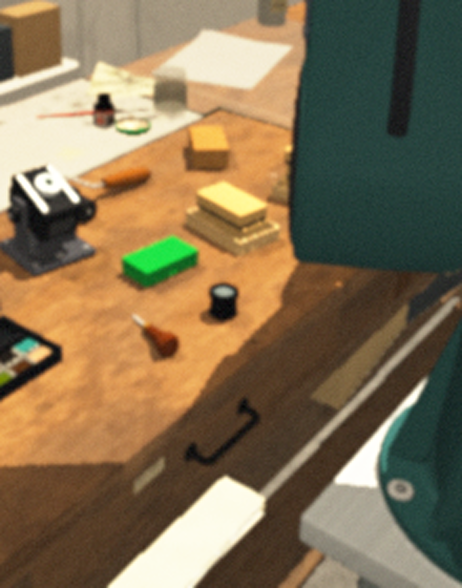

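The scene shows the remaining oblong pile undisturbed at crop (230,215); the gripper is hidden behind the arm. I'll lower until the far end of the block contacts the edge, guided by force.

```bash
python3 -m handwheel '[{"dp":[0.018,0.015,0.12],"turn":0,"gripper":1},{"dp":[0.018,0.015,0.22],"turn":0,"gripper":1},{"dp":[0.018,0.015,0.24],"turn":0,"gripper":1},{"dp":[0.018,0.015,0.24],"turn":0,"gripper":1},{"dp":[0.018,0.015,0.24],"turn":0,"gripper":1}]'; python3 go.py .276 -.40 .005 0
```

```text
clock: 4.65
tool_pos: [0.2787, -0.4036, 0.0159]
tool_rot: [0.001, 1.0, 0.0, 0.0]
ft_force: [-0.3, 0.7, -0.8]
finger_gap: 0.0498
finger_force: 30.0
tcp [ 0.2787 -0.4036  0.0159] yaw 0.01 dp [-0.0089 -0.0121  0.0365] turn 0.0001 rows>= 0.2 q [-1.01  0.4   2.2   0.    0.54  0.56] gap 0.0498 F [-0.3  0.7 -0.8] t 4.65
```

```bash
python3 -m handwheel '[{"dp":[0,0,0.01],"turn":0,"gripper":1},{"dp":[0,0,0.02],"turn":0,"gripper":1},{"dp":[0,0,0.02],"turn":0,"gripper":1}]'; python3 go.py .276 -.40 -.0065 0
```

```text
clock: 4.95
tool_pos: [0.2781, -0.403, 0.0086]
tool_rot: [0.0, 1.0, -0.0, 0.0]
ft_force: [1.0, -0.2, -0.9]
finger_gap: 0.0499
finger_force: 30.0
tcp [ 0.2781 -0.403   0.0086] yaw -0.01 dp [-0.007  -0.0102  0.0505] turn -0.0001 rows>= 0.3 q [-1.01  0.42  2.2   0.    0.52  0.56] gap 0.0499 F [ 1.  -0.2 -0.9] t 4.95
```

```bash
python3 -m handwheel '[{"dp":[-0.012,0,0.01],"turn":0,"gripper":1},{"dp":[-0.012,0,0.02],"turn":0,"gripper":1},{"dp":[-0.012,0,0.02],"turn":0,"gripper":1}]'; python3 -m handwheel '[{"dp":[0,0,0.005],"turn":0,"gripper":1},{"dp":[0,0,0.01],"turn":0,"gripper":1},{"dp":[0,0,0.01],"turn":0,"gripper":1}]';python3 -m handwheel '[{"dp":[0,0,0.005],"turn":0,"gripper":1},{"dp":[0,0,0.01],"turn":0,"gripper":1},{"dp":[0,0,0.01],"turn":0,"gripper":1}]'; python3 go.py .276 -.40 -.0065 0
```

```text
clock: 5.25
tool_pos: [0.274, -0.4031, 0.0024]
tool_rot: [-0.0, 1.0, -0.0, -0.0]
ft_force: [-5.1, -0.2, 4.8]
finger_gap: 0.0499
finger_force: 30.0
clock: 5.55
tool_pos: [0.2739, -0.403, -0.0005]
tool_rot: [-0.0, 1.0, -0.0, -0.0]
ft_force: [-7.1, -1.3, 9.4]
finger_gap: 0.0499
finger_force: 30.0
clock: 5.85
tool_pos: [0.2739, -0.4031, -0.0035]
tool_rot: [-0.0, 1.0, -0.0, -0.0]
ft_force: [-7.7, -0.3, 9.1]
finger_gap: 0.05
finger_force: 30.0
tcp [ 0.2739 -0.4031 -0.0035] yaw -0.01 dp [ 0.0069 -0.0102  0.0101] turn -0.0001 rows>= 0.1 q [-1.02  0.44  2.2  -0.    0.5   0.55] gap 0.05 F [-7.7 -0.3  9.1] t 5.85
```

Contact at about z=4 mm, and the force then plateaus near 9 N, so the block is rotating in the grip. Pressing on to about −8 mm, then lifting and going to the camera.

```bash
python3 -m handwheel '[{"dp":[0,0,0.006],"turn":0,"gripper":1},{"dp":[0,0,0.012],"turn":0,"gripper":1},{"dp":[0,0,0.016],"turn":0,"gripper":1},{"dp":[0,0,0.016],"turn":0,"gripper":1}]'; python3 -m handwheel '[{"dp":[-0.01,0,-0.1],"turn":0,"gripper":1},{"dp":[-0.01,0,-0.25],"turn":0,"gripper":1},{"dp":[0,0,-0.5],"turn":0,"gripper":1},{"dp":[0,0,-0.7],"turn":0,"gripper":1},{"dp":[0,0,-0.75],"turn":0,"gripper":1},{"dp":[0,0,-0.75],"turn":0,"gripper":1},{"dp":[0,0,-0.75],"turn":0,"gripper":1}]'; python3 go.py .44 -.18 .23 -12.3
```

```text
clock: 6.25
tool_pos: [0.2741, -0.4031, -0.0083]
tool_rot: [-0.0, 1.0, -0.0, -0.0]
ft_force: [-5.4, -0.4, 8.9]
finger_gap: 0.0497
finger_force: 30.0
clock: 6.95
tool_pos: [0.2746, -0.4032, 0.2174]
tool_rot: [0.001, 1.0, -0.0, 0.001]
ft_force: [0.0, 0.2, -1.9]
finger_gap: 0.0497
finger_force: 30.0
tcp [ 0.2746 -0.4032  0.2174] yaw -0.02 dp [ 0.5513 -0.7442 -0.0428] turn 0.1072 rows>= 5.6 q [-1.02  0.03  2.15  0.    0.95  0.55] gap 0.0497 F [ 0.   0.2 -1.9] t 6.95
```

```bash
python3 -m handwheel '[{"dp":[0.551,-0.744,-0.06],"turn":0.107,"gripper":1},{"dp":[0.551,-0.744,-0.06],"turn":0.107,"gripper":1},{"dp":[0.551,-0.744,-0.06],"turn":0.107,"gripper":1},{"dp":[0.551,-0.744,-0.06],"turn":0.107,"gripper":1},{"dp":[0.551,-0.744,-0.06],"turn":0.107,"gripper":1},{"dp":[0.551,-0.744,-0.06],"turn":0.107,"gripper":1},{"dp":[0.551,-0.744,-0.06],"turn":0.107,"gripper":1},{"dp":[0.551,-0.744,-0.06],"turn":0.107,"gripper":1}]'; python3 go.py .5975 -.0036 .225 -12.3
```

```text
clock: 7.75
tool_pos: [0.4391, -0.179, 0.2328]
tool_rot: [-0.0, 0.994, -0.106, -0.001]
ft_force: [-0.9, -0.3, -1.4]
finger_gap: 0.0495
finger_force: 30.0
tcp [ 0.4391 -0.179   0.2328] yaw -12.17 dp [ 0.3929 -0.6828  0.0253] turn 0.0011 rows>= 4.7 q [-0.44 -0.01  2.17 -0.    0.99  1.35] gap 0.0495 F [-0.9 -0.3 -1.4] t 7.75
```

```bash
python3 -m handwheel '[{"dp":[0.393,-0.683,0.025],"turn":0.001,"gripper":1},{"dp":[0.393,-0.683,0.025],"turn":0.001,"gripper":1},{"dp":[0.393,-0.683,0.025],"turn":0.001,"gripper":1},{"dp":[0.393,-0.683,0.025],"turn":0.001,"gripper":1},{"dp":[0.393,-0.683,0.025],"turn":0.001,"gripper":1},{"dp":[0.393,-0.683,0.025],"turn":0.001,"gripper":1},{"dp":[0.393,-0.683,0.025],"turn":0.001,"gripper":1},{"dp":[0.393,-0.683,0.025],"turn":0.001,"gripper":1}]'; python3 go.py .5975 -.0036 .202 -12.3
python3 - <<'E'
from h import *
import pickle
d=cam('scene'); pickle.dump(d,open('s3.pkl','wb')); cv2.imwrite('pics/s3.png',cv2.resize(d['color'][130:230,210:340],None,fx=6,fy=6,interpolation=cv2.INTER_CUBIC))
E
```

```text
clock: 8.55
tool_pos: [0.5975, -0.006, 0.2263]
tool_rot: [0.0, 0.994, -0.109, -0.001]
ft_force: [-0.2, 0.0, -1.8]
finger_gap: 0.05
finger_force: 30.0
tcp [ 0.5975 -0.006   0.2263] yaw -12.47 dp [-0.0017 -0.0079  0.0809] turn -0.0015 rows>= 0.5 q [-0.05  0.21  1.94 -0.    1.    1.74] gap 0.05 F [-0.2  0.  -1.8] t 8.55
```

View pics/s3.png

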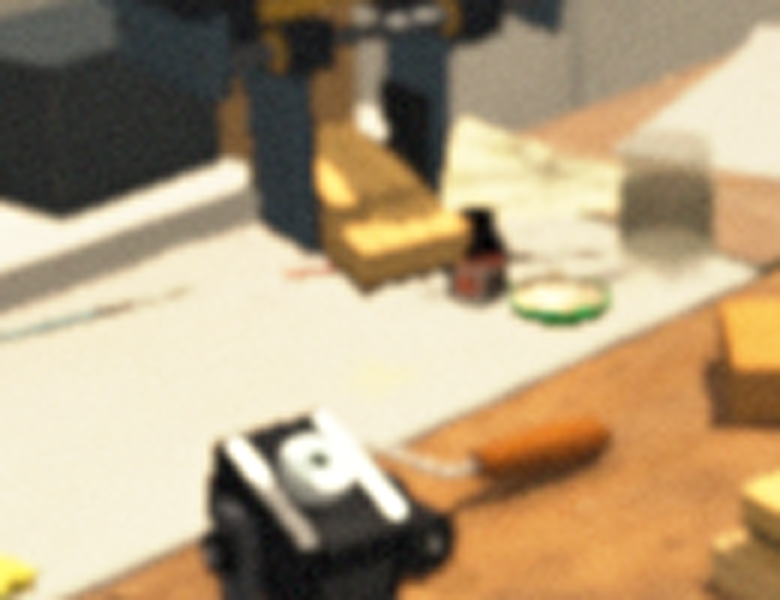

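The block hangs tilted the right way, near end lower, at crop (390,210). The head is at crop (320,460). Now I'll measure its pitch and position by casting edge pixels onto the finger planes, which are known.

```bash
python3 - <<'E'
from h import *
import pickle
d=pickle.load(open('s3.pkl','rb')); k=6; u0,v0=210,130
c=cv2.resize(d['color'][130:230,210:340],None,fx=k,fy=k,interpolation=cv2.INTER_CUBIC); h=cv2.cvtColor(cv2.GaussianBlur(c,(7,7),0),cv2.COLOR_BGR2HSV)
m=((h[...,1]>105)&(h[...,2]>60)&(h[...,0]>8)&(h[...,0]<28)).astype(np.uint8)
m[:, :300]=0; m[:,500:]=0; m[:120]=0; m[320:]=0
n,l,st,_=cv2.connectedComponentsWithStats(m); i=1+st[1:,4].argmax(); m=(l==i).astype(np.uint8); print(st[i])
for r in range(124,300,8):
    x=np.nonzero(m[r])[0]; print((r,x.min(),x.max()) if len(x) else r,end=' ')
cv2.imwrite('pics/m3.png',np.hstack([c[110:310,290:490],cv2.cvtColor(m[110:310,290:490]*255,cv2.COLOR_GRAY2BGR)]).repeat(2,0).repeat(2,1))
E
```

```text
[  311   120   189   177 18796]
(124, np.int64(314), np.int64(354)) (132, np.int64(314), np.int64(359)) (140, np.int64(314), np.int64(371)) (148, np.int64(314), np.int64(393)) (156, np.int64(313), np.int64(403)) (164, np.int64(311), np.int64(411)) (172, np.int64(311), np.int64(418)) (180, np.int64(312), np.int64(426)) (188, np.int64(313), np.int64(433)) (196, np.int64(316), np.int64(439)) (204, np.int64(319), np.int64(442)) (212, np.int64(320), np.int64(467)) (220, np.int64(320), np.int64(473)) (228, np.int64(319), np.int64(474)) (236, np.int64(320), np.int64(473)) (244, np.int64(321), np.int64(471)) (252, np.int64(325), np.int64(469)) (260, np.int64(329), np.int64(470)) (268, np.int64(331), np.int64(499)) (276, np.int64(350), np.int64(497)) (284, np.int64(359), np.int64(485)) (292, np.int64(457), np.int64(478))
```

View pics/m3.png

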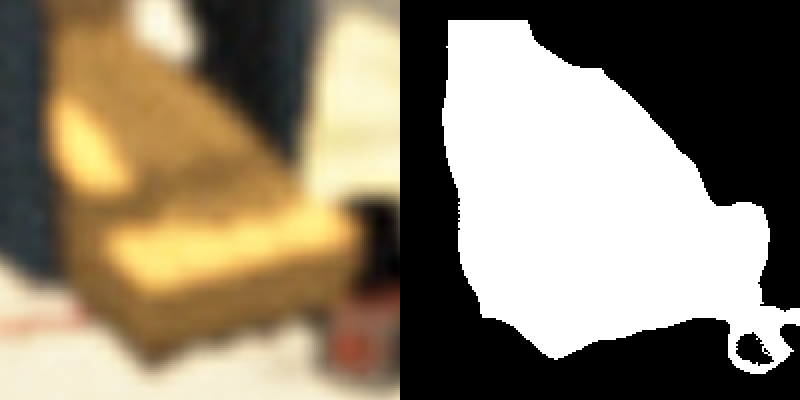

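```bash
cat > pm.py <<'E'
from h import *
def meas(d,tcp,yaw,right,left,k=6,off=(210,130)):
    c,s=np.cos(yaw),np.sin(yaw); X=np.array([c,s,0]); Y=np.array([s,-c,0]); o=d['T'][:3,3]; out=[]
    for pts,y in ((right,.025),(left,-.025)):
        for p in pts:
            u,v=(p[0]+.5)/k-.5+off[0],(p[1]+.5)/k-.5+off[1]
            r=d['T'][:3,:3]@np.array([(u-d['cx'])/d['f'],(v-d['cy'])/d['f'],1])
            P=o+r*(((tcp+y*Y-o)@Y)/(r@Y)); q=P-tcp; out.append((q@X,q[2])); print(p,'along x',round(q@X*1000,1),'z',round(q[2]*1000,1))
    return np.array(out)
E
python3 - <<'E'
from pm import *
import pickle
d=pickle.load(open('s3.pkl','rb')); tcp=np.array([.5975,-.006,.2263])
R=[(393,148),(403,156),(411,164),(418,172),(426,180),(433,188),(439,195),(470,221)]
o=meas(d,tcp,np.radians(-12.47),R,[(364,257),(365,291)])
p=np.polyfit(o[:6,0],o[:6,1],1); print('pitch',np.arctan(p[0]),p, 'with corner',np.arctan(np.polyfit(o[:8,0],o[:8,1],1)))
P=cloud(d); 
# depth-based: points of the back face
m=np.zeros((600,780),np.uint8); cv2.fillPoly(m,[np.array([(330,165),(390,160),(450,215),(365,245),(335,220)])],1)
m=cv2.resize(m,(130,100),interpolation=cv2.INTER_NEAREST)>0; Q=P[130:230,210:340][m]; Q=Q[np.linalg.norm(Q-tcp,axis=1)<.07]
c,s=np.cos(np.radians(-12.47)),np.sin(np.radians(-12.47)); x=(Q-tcp)@[c,s,0]; z=Q[:,2]-tcp[2]; y=(Q-tcp)@[s,-c,0]
A=np.c_[x,y,np.ones(len(x))]; w=np.linalg.lstsq(A,z,rcond=None)[0]; r=z-A@w; k=abs(r)<2*r.std(); w=np.linalg.lstsq(A[k],z[k],rcond=None)[0]; print('depth plane',len(x),w,'pitch',np.arctan(w[0]),'roll',np.arctan(w[1]),r.std())
E
```

```text
(393, 148) along x 11.6 z 27.4
(403, 156) along x 4.2 z 26.0
(411, 164) along x -1.6 z 24.2
(418, 172) along x -6.7 z 22.1
(426, 180) along x -12.5 z 20.3
(433, 188) along x -17.5 z 18.3
(439, 195) along x -21.8 z 16.5
(470, 221) along x -43.8 z 11.9
(364, 257) along x -43.0 z 7.9
(365, 291) along x -42.7 z -6.6
pitch 0.3088996401071468 [0.31911466 0.02426456] with corner [0.29006026 0.02413208]
depth plane 182 [0.26834288 0.00273189 0.02302202] pitch 0.2621666683028516 roll 0.002731878481868965 0.0008872463088264364
```

The block's pitch is 0.29–0.30 rad against about 0.355 for the lens, so about 0.06 short. It is worth one more press at the same edge, about 3 mm deeper, since there is plenty of time.

```bash
python3 go.py .44 -.18 .23 -12.3; python3 -m handwheel '[{"dp":[-0.39,0.68,-0.02],"turn":0,"gripper":1},{"dp":[-0.39,0.68,-0.02],"turn":0,"gripper":1},{"dp":[-0.39,0.68,-0.02],"turn":0,"gripper":1},{"dp":[-0.39,0.68,-0.02],"turn":0,"gripper":1},{"dp":[-0.39,0.68,-0.02],"turn":0,"gripper":1},{"dp":[-0.39,0.68,-0.02],"turn":0,"gripper":1},{"dp":[-0.39,0.68,-0.02],"turn":0,"gripper":1}]'; python3 go.py .272 -.403 .22 0
```

```text
tcp [ 0.5977 -0.006   0.2266] yaw -12.48 dp [-0.3878  0.6798 -0.0107] turn -0.0016 rows>= 4.7 q [-0.05  0.21  1.94 -0.    1.    1.74] gap 0.0499 F [-0.7  1.5 -1.4] t 8.6
clock: 9.3
tool_pos: [0.4398, -0.1797, 0.2334]
tool_rot: [0.0, 0.994, -0.109, 0.0]
ft_force: [0.3, -0.6, -1.0]
finger_gap: 0.0499
finger_force: 30.0
tcp [ 0.4398 -0.1797  0.2334] yaw -12.56 dp [-0.3841  0.848   0.0444] turn -0.1096 rows>= 5.6 q [-0.44 -0.01  2.17  0.    0.99  1.35] gap 0.0499 F [ 0.3 -0.6 -1. ] t 9.3
```

```bash
python3 -m handwheel '[{"dp":[-0.384,0.848,0],"turn":-0.1096,"gripper":1},{"dp":[-0.384,0.848,0],"turn":-0.1096,"gripper":1},{"dp":[-0.384,0.848,0],"turn":-0.1096,"gripper":1},{"dp":[-0.384,0.848,0],"turn":-0.1096,"gripper":1},{"dp":[-0.384,0.848,0],"turn":-0.1096,"gripper":1},{"dp":[-0.384,0.848,0],"turn":-0.1096,"gripper":1},{"dp":[-0.384,0.848,0.3],"turn":-0.1096,"gripper":1},{"dp":[-0.384,0.848,0.6],"turn":-0.1096,"gripper":1},{"dp":[-0.384,0.848,0.7],"turn":-0.1096,"gripper":1},{"dp":[-0.384,0.848,0.7],"turn":-0.1096,"gripper":1},{"dp":[-0.384,0.848,0.7],"turn":-0.1096,"gripper":1}]'; python3 go.py .274 -.403 -.008 0
```

```text
clock: 10.4
tool_pos: [0.2722, -0.3995, 0.0187]
tool_rot: [-0.003, 1.0, 0.002, -0.002]
ft_force: [-1.0, -0.2, 0.4]
finger_gap: 0.0494
finger_force: 30.0
tcp [ 0.2722 -0.3995  0.0187] yaw 0.21 dp [0.0062 0.0124 0.0888] turn 0.0018 rows>= 0.5 q [-1.02  0.39  2.21  0.    0.55  0.55] gap 0.0494 F [-1.  -0.2  0.4] t 10.4
```

```bash
python3 -m handwheel '[{"dp":[0.006,0.01,0.04],"turn":0,"gripper":1},{"dp":[0.006,0.01,0.07],"turn":0,"gripper":1},{"dp":[0.006,0.01,0.08],"turn":0,"gripper":1},{"dp":[0.006,0.01,0.08],"turn":0,"gripper":1}]'; python3 go.py .274 -.403 -.0113 0
```

```text
clock: 10.8
tool_pos: [0.2757, -0.4062, 0.0001]
tool_rot: [0.001, 1.0, 0.002, 0.0]
ft_force: [0.1, -0.3, -0.5]
finger_gap: 0.0498
finger_force: 30.0
tcp [ 2.757e-01 -4.062e-01  1.000e-04] yaw 0.17 dp [-0.0058 -0.0107  0.038 ] turn 0.0015 rows>= 0.2 q [-1.02  0.44  2.2   0.    0.5   0.55] gap 0.0498 F [ 0.1 -0.3 -0.5] t 10.8
```

```bash
python3 -m handwheel '[{"dp":[-0.006,0,0.012],"turn":0,"gripper":1},{"dp":[-0.006,0,0.022],"turn":0,"gripper":1},{"dp":[-0.006,0,0.026],"turn":0,"gripper":1},{"dp":[-0.006,0,0.026],"turn":0,"gripper":1}]'; python3 -m handwheel '[{"dp":[0,0,0.006],"turn":0,"gripper":1},{"dp":[0,0,0.012],"turn":0,"gripper":1},{"dp":[0,0,0.012],"turn":0,"gripper":1}]'; python3 go.py .274 -.403 -.0113 0
```

```text
clock: 11.2
tool_pos: [0.2735, -0.4057, -0.0084]
tool_rot: [0.0, 1.0, 0.001, 0.0]
ft_force: [-1.9, 1.3, 4.4]
finger_gap: 0.0496
finger_force: 30.0
clock: 11.5
tool_pos: [0.2735, -0.4057, -0.0119]
tool_rot: [0.0, 1.0, 0.001, 0.0]
ft_force: [-2.6, 1.5, 8.9]
finger_gap: 0.0501
finger_force: 30.0
tcp [ 0.2735 -0.4057 -0.0119] yaw 0.17 dp [ 0.0018 -0.009  -0.0021] turn 0.0015 rows>= 0.1 q [-1.03  0.46  2.2  -0.    0.48  0.54] gap 0.0501 F [-2.6  1.5  8.9] t 11.5
```

```bash
python3 -m handwheel '[{"dp":[-0.01,0,-0.1],"turn":0,"gripper":1},{"dp":[-0.01,0,-0.25],"turn":0,"gripper":1},{"dp":[0,0,-0.5],"turn":0,"gripper":1},{"dp":[0,0,-0.7],"turn":0,"gripper":1},{"dp":[0,0,-0.78],"turn":0,"gripper":1},{"dp":[0,0,-0.78],"turn":0,"gripper":1},{"dp":[0,0,-0.78],"turn":0,"gripper":1}]'; python3 go.py .44 -.18 .23 -12.3
```

```text
clock: 12.2
tool_pos: [0.2739, -0.4063, 0.2233]
tool_rot: [0.002, 1.0, 0.002, 0.001]
ft_force: [0.3, -0.1, -2.1]
finger_gap: 0.0499
finger_force: 30.0
tcp [ 0.2739 -0.4063  0.2233] yaw 0.17 dp [ 0.556  -0.7525 -0.0235] turn 0.1089 rows>= 5.6 q [-1.03  0.03  2.15 -0.    0.96  0.54] gap 0.0499 F [ 0.3 -0.1 -2.1] t 12.2
```

```bash
python3 -m handwheel '[{"dp":[0.556,-0.752,-0.02],"turn":0.109,"gripper":1},{"dp":[0.556,-0.752,-0.02],"turn":0.109,"gripper":1},{"dp":[0.556,-0.752,-0.02],"turn":0.109,"gripper":1},{"dp":[0.556,-0.752,-0.02],"turn":0.109,"gripper":1},{"dp":[0.556,-0.752,-0.02],"turn":0.109,"gripper":1},{"dp":[0.556,-0.752,-0.02],"turn":0.109,"gripper":1},{"dp":[0.556,-0.752,-0.02],"turn":0.109,"gripper":1},{"dp":[0.556,-0.752,-0.02],"turn":0.109,"gripper":1}]'; python3 go.py .5975 -.0036 .22 -12.3
```

```text
clock: 13.0
tool_pos: [0.4389, -0.1786, 0.2258]
tool_rot: [-0.0, 0.994, -0.106, -0.002]
ft_force: [0.5, 0.3, -1.0]
finger_gap: 0.0499
finger_force: 30.0
tcp [ 0.4389 -0.1786  0.2258] yaw -12.21 dp [ 0.3935 -0.6819  0.0184] turn 0.0008 rows>= 4.7 q [-0.44 -0.    2.17 -0.    0.98  1.35] gap 0.0499 F [ 0.5  0.3 -1. ] t 13.0
```

```bash
python3 -m handwheel '[{"dp":[0.393,-0.679,0.018],"turn":0.0,"gripper":1},{"dp":[0.393,-0.679,0.018],"turn":0.0,"gripper":1},{"dp":[0.393,-0.679,0.018],"turn":0.0,"gripper":1},{"dp":[0.393,-0.679,0.018],"turn":0.0,"gripper":1},{"dp":[0.393,-0.679,0.018],"turn":0.0,"gripper":1},{"dp":[0.393,-0.679,0.018],"turn":0.0,"gripper":1},{"dp":[0.393,-0.679,0.018],"turn":0.0,"gripper":1},{"dp":[0.393,-0.679,0.018],"turn":0.0,"gripper":1}]'
python3 - <<'E'
from pm import *
import pickle
d=cam('scene'); pickle.dump(d,open('s4.pkl','wb')); k=6
o=ctrl.get_obs(); q=o['tool_rot']; yaw=2*np.arctan2(q[2],q[1]); tcp=o['tool_pos']; print(tcp,np.degrees(yaw))
c=cv2.resize(d['color'][130:230,210:340],None,fx=k,fy=k,interpolation=cv2.INTER_CUBIC); h=cv2.cvtColor(cv2.GaussianBlur(c,(7,7),0),cv2.COLOR_BGR2HSV)
m=((h[...,1]>105)&(h[...,2]>60)&(h[...,0]>8)&(h[...,0]<28)).astype(np.uint8)
m[:, :300]=0; m[:,500:]=0; m[:120]=0; m[330:]=0
R=[(np.nonzero(m[r])[0].max(),r) for r in range(148,240,8)]
meas(d,tcp,yaw,R,[])
cv2.imwrite('pics/s4.png',c[90:510,200:500].repeat(1,0))
P=cloud(d); m=np.zeros((600,780),np.uint8); cv2.fillPoly(m,[np.array([(330,170),(390,167),(450,222),(365,252),(335,227)])],1)
m=cv2.resize(m,(130,100),interpolation=cv2.INTER_NEAREST)>0; Q=P[130:230,210:340][m]; Q=Q[np.linalg.norm(Q-tcp,axis=1)<.07]
cc,s=np.cos(yaw),np.sin(yaw); x=(Q-tcp)@[cc,s,0]; z=Q[:,2]-tcp[2]; y=(Q-tcp)@[s,-cc,0]
A=np.c_[x,y,np.ones(len(x))]; w=np.linalg.lstsq(A,z,rcond=None)[0]; r=z-A@w; print(len(x),w,np.arctan(w[:2]),r.std())
E
```

```text
clock: 13.8
tool_pos: [0.5971, -0.007, 0.2214]
tool_rot: [0.0, 0.994, -0.108, -0.001]
ft_force: [0.5, -0.2, -0.6]
finger_gap: 0.05
finger_force: 30.0
[ 0.59724838 -0.00703533  0.22179847] -12.413481587542782
(np.int64(392), 148) along x 14.0 z 31.0
(np.int64(399), 156) along x 8.9 z 29.0
(np.int64(406), 164) along x 3.8 z 26.9
(np.int64(413), 172) along x -1.3 z 24.9
(np.int64(420), 180) along x -6.4 z 22.8
(np.int64(426), 188) along x -10.7 z 20.6
(np.int64(431), 196) along x -14.3 z 18.2
(np.int64(436), 204) along x -17.8 z 15.7
(np.int64(445), 212) along x -24.2 z 14.2
(np.int64(465), 220) along x -38.6 z 15.0
(np.int64(469), 228) along x -41.3 z 12.4
(np.int64(474), 236) along x -44.8 z 10.0
181 [ 0.35481199 -0.03480617  0.02375756] [ 0.34095522 -0.03479212] 0.0014360851457671697
```

View pics/s4.png

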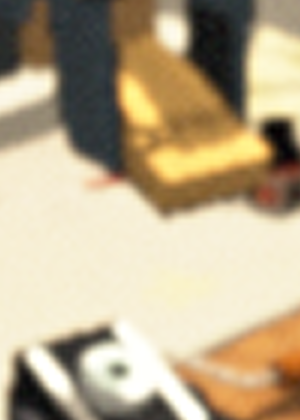

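The block is now tilted about 0.35 rad, from edge, corner and depth, which matches the lens. The block is at crop (200,130) and the lens at (120,370). Final placement: TCP to about (0.596, −0.003, 0.197).

```bash
python3 go.py .596 -.0033 .197 -12.3; python3 -m handwheel '[{"dp":[-0.007,-0.011,0.04],"turn":0,"gripper":1},{"dp":[-0.007,-0.011,0.08],"turn":0,"gripper":1},{"dp":[-0.007,-0.011,0.081],"turn":0,"gripper":1},{"dp":[-0.007,-0.011,0.081],"turn":0,"gripper":1},{"dp":[-0.007,-0.011,0.081],"turn":0,"gripper":1},{"dp":[-0.007,-0.011,0.081],"turn":0,"gripper":1}]'; python3 go.py .596 -.0033 .197 -12.3
```

```text
tcp [ 0.5972 -0.007   0.2218] yaw -12.41 dp [-0.0067 -0.0113  0.0827] turn -0.001 rows>= 0.5 q [-0.05  0.21  1.94 -0.    0.99  1.74] gap 0.0501 F [-0.3 -0.3 -1.5] t 13.85
clock: 14.45
tool_pos: [0.5971, -0.0019, 0.1984]
tool_rot: [-0.0, 0.994, -0.107, 0.0]
ft_force: [-0.2, 0.9, -0.6]
finger_gap: 0.05
finger_force: 30.0
tcp [ 0.5971 -0.0019  0.1984] yaw -12.32 dp [-0.0027  0.0053  0.0046] turn -0.0002 rows>= 0.0 q [-0.04  0.24  1.96  0.    0.95  1.74] gap 0.05 F [-0.2  0.9 -0.6] t 14.45
```

```bash
python3 -m handwheel '[{"dp":[-0.002,0.004,0.004],"turn":0,"gripper":1},{"dp":[-0.002,0.004,0.004],"turn":0,"gripper":1},{"dp":[-0.002,0.004,0.004],"turn":0,"gripper":1},{"dp":[-0.002,0.004,0.004],"turn":0,"gripper":1},{"dp":[-0.002,0.004,0.004],"turn":0,"gripper":1},{"dp":[-0.002,0.004,0.004],"turn":0,"gripper":1}]'; python3 -c "
from station import ctrl
print(ctrl.job_done())"
```

```text
clock: 15.05
tool_pos: [0.596, -0.0029, 0.1969]
tool_rot: [-0.0, 0.994, -0.107, 0.0]
ft_force: [-0.1, 0.4, 0.1]
finger_gap: 0.0498
finger_force: 30.0
the job is handed in; nothing more can be done
None
```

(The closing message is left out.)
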